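# Take the left-hand nut off the honing machine

### The job

Unscrew the brass nut of the honing machine: it has a left-hand thread, so turn it clockwise, seen from above, until its engraved black line meets the red line on the flange, then lift it straight off and park it the right way up on the wooden peg of the block, fully down and let go. Go gently, letting the nut rise by itself as it turns and never forcing the thread, and leave the other things on the bench as they are.

Things in the scene. Friction and masses are not known exactly. Their poses are not given: they have to be found in the camera images.
- nut: round knurled brass nut, 54 mm across, 36 mm high, 0.22 kg, closed on top, open below (bore 18 mm across, 28 mm deep). Origin: centre of its underside, z up; its own -x points to its black line. Left-hand thread: clockwise from above unscrews it, and it climbs as it turns, at first little, then steeply (axial play 1.5 mm). A spring below pushes it up with 3 to 6 N
- nut_mark (a point): engraved black line on the nut's top, point 22 mm from its axis. At the start it stands 1.55 to 1.85 rad anticlockwise of the red line. When the lines meet (within 0.15 rad) the thread lets go, the nut springs up about 2 mm and can be lifted straight off. About 0.2 rad past the red line, or up to 0.3 rad the wrong way from the start, is a hard stop
- honer: green bench honing machine, fixed: housing 220 x 200 mm, 64 mm high, on it a brown leather disc 184 mm across, top at 78 mm, and a steel flange 100 mm across, top at 80 mm. Origin under its centre at table height, z up; the spindle stands on its z axis. Its own -x points to the red line: the lines meet when nut and machine have the same yaw
- release_mark (a point): the middle of the red line on the flange, 40.5 mm from the spindle's axis
- spindle: fixed steel spindle, hidden in the nut: post 13 mm thick with two lugs, 33 mm over both, top 104.5 mm above the table. Origin as the honing machine's. The nut's underside starts 85 mm above the table and must rise above 105.5 mm to be clear. The thread is spoilt by more than 15 N between nut and spindle, pushed, pulled or twisted
- peg_block: dark wooden parking block, 90 x 90 x 22 mm, fixed, with an upright pale peg in its middle, 12 mm thick, round-topped, 22 mm tall above the block. Origin under its centre at table height
- peg_foot (a point): where the peg meets the top of the block, 22 mm above the table; the origin of a nut fully down on the peg lies here (within the slack of bore and peg)
- bowl: loose wooden bowl, 104 mm across, 50 mm high, a bystander; origin under its centre
- gouge_a: loose gouge with pale handle, 240 mm long, a bystander; origin at the front end of the handle, underside
- gouge_b: loose broad gouge with brown handle, 240 mm long, a bystander; origin at the front end of the handle, underside
- dish: loose shallow pale wooden plate, 160 mm across, a bystander; origin under its centre
- lid_box: loose round wooden box, 70 mm across, 45 mm high, a bystander; origin under its centre
Not all that is in view belongs to the job. What is shaped like the nut but green, pink or purple is not meant.

How it is judged (in metres and radians):
On the way, in this order (a step that is already met when the one before it is completed fails the run):
1. the nut, still on its spindle, is turned so that its black line meets the red line (within 0.2 rad) (x of nut_mark in the frame of honer below -0.016 m and angle between the x axis of nut and the x axis of honer, either way round below 0.2 rad and z of nut in the frame of honer below 0.1 m), for 0.2 s.
2. the nut is lifted off, clear of the spindle (z of nut in the frame of honer above 0.109 m), for 0.2 s.
At the end, for the whole second after the job is handed in: The nut stands the right way up on the block's peg, fully down (its underside within 3 mm of the block's top, tilt under 0.08 rad, within 8 mm of the peg's axis), at rest and released (horizontal distance between nut and peg_foot below 0.008 m and z of nut in the frame of peg_foot between -0.003 and 0.003 m and angle between nut's own z axis and vertical below 0.08 rad and linear speed of nut below 0.02 m/s and contact force between nut and the fingers below 0.1 N); the robot touches nothing.
It fails at once if the thread is forced: more than 15 N between nut and spindle (contact force between nut and spindle above 15 N).
It fails at once if the robot presses on the honing machine with more than 25 N (contact force between the arm and honer above 25 N).
It fails at once if a bystander is moved by more than 30 mm (distance of any of bowl, gouge_a, gouge_b, dish, lid_box from where it was at the start of the episode above 0.03 m).
It also fails if it takes over 59 s, if anything falls off the work surface, if the arm or the gripper's body presses on something with over 40 N, if the wrist force passes 120 N, or if a joint passes its speed limit or range.

### The arm

A 6-joint arm with a two-finger parallel gripper is mounted at the origin on the work surface. World frame = base frame: x ahead of the robot, y to its left, z up, the work surface at z = 0. Lengths are in mm, angles in rad, forces in N, time in s.
With the tool pointing down it reaches from about 250 to 775 mm from the base axis. Payload 4 kg.
Tool frame: the origin (TCP) lies midway between the tips of the shut fingers; the grasp point (between the pads) lies 19 mm behind it; z points along the fingers, y is the line along which they close (so a half turn about z gives the same grasp; the last joint's range is limited). The gripper opens to 85 mm and grips with 20 to 120 N. Pads are 22 mm wide; open, the fingers measure 114 mm over their backs; the gripper's body (76 mm by 85 mm) begins 54 mm behind the grasp point. The pads swing forward as they close: fully open they stand 13 mm farther back than shut.
Start: joints at [-1.235, 0.087, 1.371, -0, 1.684, -0.103], TCP at [233.669, -497.912, 231.341] pointing down, gripper open.
Joint ranges: [-3.1, 3.1], [-0.76, 2.03], [0.27, 2.55], [-1.08, 4.22], [0.17, 2.65], [-2.57, 2.57]. Speed limits (rad/s): [2.79, 2.79, 3.14, 3.14, 3.14, 3.14].

### API

Orientations are given as a rotation vector (axis times angle).
In Python, from workcell import sense, viewer, workorder, outline_of gives the robot as it stands.
- The arm moves only by the shell command python3 -m handwheel 'ROWS' [FORCE]. ROWS is text: rows parted by semicolons, each of 5 numbers parted by spaces: the shift along the world's x, y, z in m, then the turn about the world's z in rad, then the closure, from 0 (fully open) to 1 (shut). In form: dx dy dz roll fingers; .... A call has 1 to 20 rows; each row is the pose to reach, as a shift and turn from the pose commanded when the call began; what a row does not reach only later rows make up. A row lasts 1/12 s, in which the tool goes at most 41.7 mm and 7.16 degrees, less where a joint would pass 70% of its speed; a pose out of reach is approached as far as the arm can. A call with a gripper value outside its range is refused whole. The fingers move at their own pace and stop on an object; FORCE is the grip in N (left out, the last holds). Time passes only in rows, so rows that repeat a pose let the fingers close. It gives the time, the measured TCP pose, the force, the opening and the grip force at its end, in the units of the state.
- sense(): the state, without advancing time (a new reading comes with each control period).
- viewer.snapshot(name): name is "side" or "top"; returns a dict with "color" (480x640x3 uint8, blue, green, red), "z_map" (480x640 float32, mm along the optical axis (not along the pixel's ray), 0 where there is no reading), "vfov" (degrees; the focal length in pixels is half the picture's height over the tangent of half this angle, whatever the lens; pixels are square), "cx", "cy" (the principal point, pixels), "distortion" ([k1, k2, p1, p2, k3] as OpenCV has them; the pictures are not rectified), "rvec" (rotation vector, rad) and "tvec" (3), from world to camera coordinates, as OpenCV has them. Camera axes: x right, y down, z forward; pixel columns grow to the right and rows downward; lengths in mm; the calibration is good to about 2 mm. A picture is of the moment at which its call begins.
- workorder.hand_in(): hands the job in; it is judged then, once.
Trained networks look in a picture, given as the dict that the camera call returned (one of the last four; its "shot" number tells which), for a name from the list of things; names that differ only in an ending like _2 or _b are one class to them, and where a whole thing is asked for, a point or a joint stands for the part that bears it (a point fixed in the world has none). Each returns a list of dicts, best first, with "conf" (0 to 1); they miss things now and then, are a little off and sometimes report something else, mostly with a low value. They report only what shows in the picture. A call takes as long as a camera call. They do not tell look-alikes from the thing itself.
- outline_of(picture, label): "mask" (480x640 bool, what is visible of it) and "position" ([column, row] in pixels, amid what is visible of it).
The state is a dict: "t": time; "joint_pos": joint angles; "joint_vel": joint speeds; "joint_efforts": joint torques, N m; "eef_pos": TCP position; "tcp_rot": TCP orientation; "ft_force": force on the tool from outside, world axes, zero at the start; "wrist_torque": the same for the moment, N m; "gripper_width": opening from 0.0 (shut) to 1.0 (fully open); "grasp_force": force on a finger pad.
Only numpy, scipy, OpenCV 4.12 (cv2) and the standard library are available. Lean on these libraries where they do the work, as an engineer would, in place of code of your own. Each camera call takes 0.05 s, during which the arm holds its last target. There are 200 camera calls.

## Working session

There is one attempt and no reset: what is moved stays moved. The work goes in short steps, Python scripts to look and compute and a shell command to move; the robot and the scene stay as the last step left them, time stands still between calls to the robot, and variables do not carry over. Pictures are saved under pics/ and viewed, at most 10 in all, crops included, and the job is handed in when it is done.

```bash
mkdir -p pics; cat > h.py <<'E'
import numpy as np, cv2
from workcell import sense, viewer, workorder, outline_of
def K(p):
    f=240/np.tan(np.radians(p["vfov"])/2); return np.array([[f,0,p["cx"]],[0,f,p["cy"]],[0,0,1.]])
def ray(p,uv):
    n=cv2.undistortPoints(np.array(uv,float).reshape(-1,1,2),K(p),np.array(p["distortion"],float)).reshape(-1,2)
    R=cv2.Rodrigues(np.array(p["rvec"],float))[0]; t=np.array(p["tvec"],float).ravel()
    d=np.c_[n,np.ones(len(n))]@R; return -R.T@t,d
def atz(p,uv,z):
    c,d=ray(p,uv); return c+d*((z-c[2])/d[:,2])[:,None]
def cloud(p,m):
    v,u=np.nonzero(m&(p["z_map"]>0)); c,d=ray(p,np.c_[u,v]); return c+d*p["z_map"][v,u][:,None],np.c_[u,v]
E
python3 - <<'E'
from h import *
s=sense(); print(s)
ims=[]
for n in ("top","side"):
    p=viewer.snapshot(n); im=p["color"].copy(); cv2.imwrite(f"pics/{n}0.png",im)
    print(n,ray(p,[[320,240]]))
    for l in ("nut","nut_mark","honer","release_mark","peg_block","peg_foot","bowl","gouge_a","dish","lid_box"):
        for o in outline_of(p,l)[:2]:
            P,_=cloud(p,o["mask"]); 
            print(l,round(o["conf"],2),np.round(o["position"]),o["mask"].sum(),np.round(np.median(P,0)) if len(P) else None,np.round(np.percentile(P,97,axis=0)) if len(P) else None,np.round(np.percentile(P,3,axis=0)) if len(P) else None)
E
```

```text
{'t': 0.0, 'joint_pos': array([-1.23512444e+00,  8.79494254e-02,  1.37230397e+00, -3.80761150e-05,
        1.68360988e+00, -1.03082281e-01]), 'joint_vel': array([ 0.00039158,  0.00068789, -0.00024223, -0.00227636, -0.00032748,
       -0.00126935]), 'joint_efforts': array([ 2.64589426e-04, -3.51866627e+01, -3.13277793e+01, -1.31023417e-04,
        1.08922151e-02, -6.40905228e-06]), 'eef_pos': array([ 233.46812806, -497.41520441,  230.11696513]), 'tcp_rot': array([-3.06410319e+00, -6.83182308e-01,  4.72551340e-04]), 'ft_force': array([0.21263854, 0.09570912, 0.20447589]), 'wrist_torque': array([ 0.00144351, -0.02250669,  0.01267663]), 'grasp_force': 0.0, 'gripper_width': 0.9992659355007736}
top (array([ 316.7882326 ,   13.87393656, 1292.29629309]), array([[ 1.88291715e-01,  8.81148572e-04, -9.82431881e-01]]))
nut 0.73 [374. 256.] 364 [ 520. -123.   35.] [544. -98.  41.] [ 497. -147.   21.]
nut 0.72 [297. 261.] 403 [491.  71. 121.] [515.  94. 126.] [468.  49. 106.]
nut_mark 0.87 [296. 264.] 419 [491.  72. 121.] [515.  96. 126.] [468.  49.  98.]
nut_mark 0.77 [245. 347.] 394 [292. 199.  
[... 1359 characters left out ...]
[637. 583.  20.] [502. 452.  15.]
release_mark 0.55 [310. 286.] 5228 [474. 129.  67.] [598. 201.  83.] [374.  -4.  19.]
peg_block 0.79 [301. 362.] 1740 [444. 335.  23.] [495. 380.  27.] [399. 283.   7.]
bowl 0.96 [372. 206.] 568 [ 429. -333.   38.] [ 470. -263.   53.] [ 385. -359.   15.]
gouge_a 0.89 [171. 331.] 770 [765. 320.  19.] [854. 357.  27.] [634. 279.   1.]
gouge_a 0.83 [270. 204.] 381 [ 770. -307.   18.] [ 859. -295.   28.] [ 633. -334.    5.]
dish 0.76 [206. 426.] 4887 [569. 522.  18.] [639. 584.  20.] [502. 452.  15.]
dish 0.32 [172. 332.] 722 [757. 322.  20.] [850. 358.  27.] [634. 290.   7.]
lid_box 0.9 [329. 184.] 341 [ 594. -441.   39.] [ 629. -425.   50.] [ 567. -485.    5.]
```

View pics/top0.png

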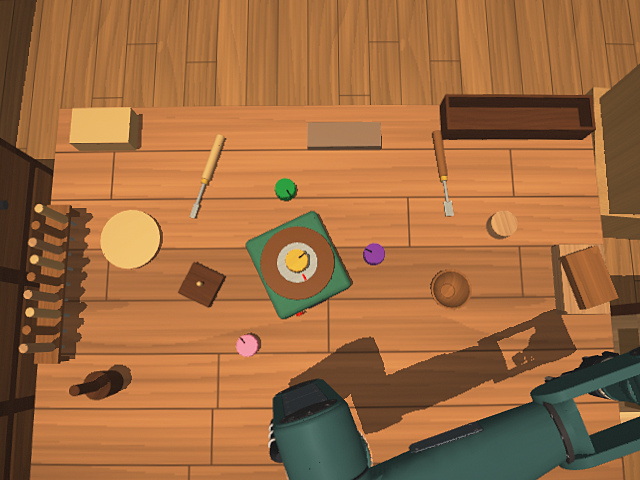

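View pics/side0.png

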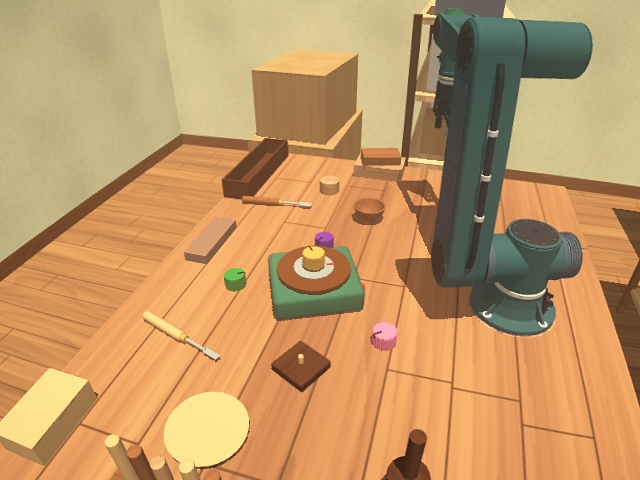

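The top view shows the brass nut at about (297,261) on the green honer, with its black line up-right (303,254) and the red line at (304,277). The peg block is at (203,284), and the green, pink and purple nuts are look-alikes. The side view agrees: nut (314,257), peg (301,358).

```bash
cat > m.py <<'E'
from h import *
from scipy.spatial.transform import Rotation as Ro
from scipy.optimize import least_squares
def circ(P):
    f=lambda q:np.hypot(P[:,0]-q[0],P[:,1]-q[1])-q[2]
    return least_squares(f,[*P.mean(0)[:2],np.ptp(P[:,0])/2],loss="soft_l1").x
def hsv(p): return cv2.cvtColor(p["color"],cv2.COLOR_BGR2HSV)
E
python3 - <<'E'
from m import *
s=sense(); R=Ro.from_rotvec(s["tcp_rot"]).as_matrix(); print("tool y yaw",np.arctan2(R[1,1],R[0,1]),"x yaw",np.arctan2(R[1,0],R[0,0]))
for n in ("top","side"):
    p=viewer.snapshot(n); H=hsv(p); c0=p["color"].astype(int)
    yy,xx=np.mgrid[:480,:640]
    nx,ny=(297,261) if n=="top" else (314,257)
    near=np.hypot(xx-nx,yy-ny)<45
    # full cloud near honer
    P,uv=cloud(p,near)
    top=P[(P[:,2]>116)]; print(n,"nut top z",np.median(top[:,2]))
    m=np.zeros((480,640),np.uint8); t=uv[P[:,2]>np.median(top[:,2])-3]; m[t[:,1],t[:,0]]=255
    cnt=max(cv2.findContours(m,0,1)[0],key=cv2.contourArea).reshape(-1,2)
    print(" nut circ",circ(atz(p,cnt,121)))
    dark=near&(H[...,2]<75)&(m>0)
    w=np.argwhere(dark)[:,::-1]
    if len(w): Q=atz(p,w,121); print(" black",len(w),Q.mean(0).round(1), w.mean(0))
    red=near&((H[...,0]<5)|(H[...,0]>174))&(H[...,1]>150)
    w=np.argwhere(red)[:,::-1]; 
    if len(w): Q=atz(p,w,80); g=np.hypot(*(Q[:,:2]-[491,72]).T)<52; print(" red",g.sum(),Q[g].mean(0).round(1),w[g].mean(0))
    fl=near&(H[...,1]<40)&(H[...,2]>110); w=np.argwhere(fl)[:,::-1]
    Q=atz(p,w,80); h=cv2.convexHull(w.astype(np.int32)).reshape(-1,2); print(" flange",len(w),circ(atz(p,h,80)))
    # peg
    bx,by=(203,284) if n=="top" else (301,360)
    nb=np.hypot(xx-bx,yy-by)<40; P,uv=cloud(p,nb)
    o=outline_of(p,"peg_block")[0]["mask"]; w=np.argwhere(o)[:,::-1].astype(np.float32)
    hi=(P[:,2]>30)&(np.hypot(P[:,0]-448,P[:,1]-321)<20); print(" peg pts",hi.sum(),P[hi].mean(0) if hi.any() else None,P[hi][:,2].max() if hi.any() else None, uv[hi].mean(0) if hi.any() else None)
    if n=="top":
        r=cv2.minAreaRect(atz(p,w,22)[:,:2].astype(np.float32)); print(" block rect",r)
    br=nb&(H[...,2]>130)&o; w=np.argwhere(br)[:,::-1]; print(" pale px",len(w),w.mean(0),atz(p,w.mean(0)[None],40 if n=="top" else 33))
    crop=[p["color"][ny-50:ny+50,nx-50:nx+50],p["color"][by-50:by+50,bx-50:bx+50]]
    cv2.imwrite(f"pics/c{n}.png",cv2.resize(np.hstack(crop),None,fx=4,fy=4,interpolation=2))
cv2.imwrite("pics/c.png",np.vstack([cv2.resize(cv2.imread("pics/ctop.png"),(600,300)),cv2.resize(cv2.imread("pics/cside.png"),(600,300))]))
E
```

```text
tool y yaw -1.1320303133480891 x yaw 0.43876601375659025
top nut top z 120.96090343631045
 nut circ [493.10426611  72.76139084  25.30414582]
 black 4 [502.6  61.9 121. ] [300.5 256. ]
 red 15 [457.6  55.6  80. ] [303.73333333 276.66666667]
 flange 106 [494.06914447  72.8533185   48.59794588]
 peg pts 14 [448.3649932  323.31364539  41.91812486] 47.41305254804524 [198.64285714 282.78571429]
 block rect ((494.0292663574219, 72.65878295898438), (234.82720947265625, 205.5992889404297), 25.708833694458008)
 pale px 0 [nan nan] [[nan nan nan]]
side nut top z 122.69385586412704
 nut circ [494.51637519  73.55455331  26.36079464]
 red 8 [458.8  54.   80. ] [329.75  263.625]
 flange 24 [496.14430474  73.18311503  46.8148117 ]
 peg pts 44 [447.35174765 328.65977301  39.76549476] 46.671766531464186 [300.5 357.5]
 pale px 929 [301.70613563 362.33153929] [[442.98633113 334.76349289  33.        ]]<stdin>:29: RuntimeWarning: Mean of empty slice.
  ret = um.true_divide(
```

View pics/c.png

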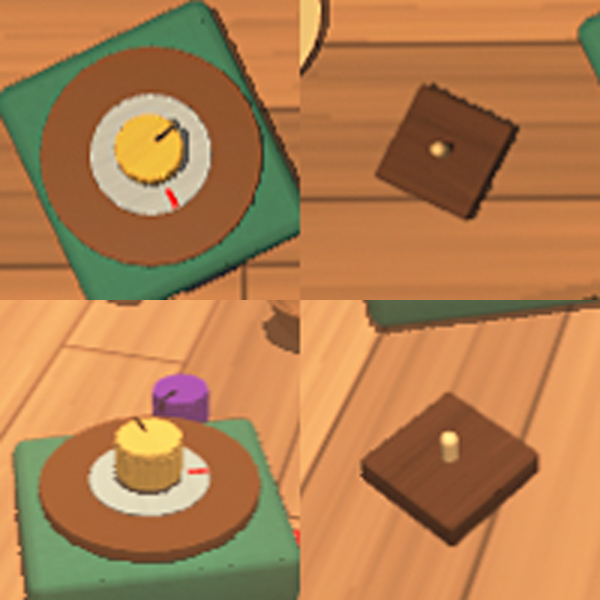

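```bash
python3 -m handwheel '0.02 0.041 0 0.12 0;0.035 0.075 0 0.23 0;0.052 0.115 0 0.35 0;0.07 0.153 0 0.47 0;0.087 0.19 0 0.58 0;0.104 0.228 0 0.7 0;0.122 0.266 0 0.82 0;0.139 0.304 0 0.93 0;0.156 0.342 0 1.05 0;0.174 0.38 0 1.17 0;0.191 0.418 0 1.28 0;0.208 0.456 0 1.4 0;0.226 0.494 0 1.52 0;0.243 0.532 0 1.63 0;0.2603 0.571 -0.04 1.75 0;0.2603 0.571 -0.051 1.75 0;0.2603 0.571 -0.051 1.75 0;0.2603 0.571 -0.051 1.75 0' 20
python3 - <<'E'
from m import *
s=sense(); R=Ro.from_rotvec(s["tcp_rot"]).as_matrix(); print(s["eef_pos"],"tool y yaw",np.arctan2(R[1,1],R[0,1]),s["joint_pos"],s["ft_force"])
p=viewer.snapshot("top"); q=viewer.snapshot("side")
f=lambda a:[[153+(x-300)/3,234+y/3] for x,y in a]
print("top corners z22",atz(p,f([(430,84),(518,127),(472,219),(376,175)]),22).round(1))
g=lambda a:[[251+(x-300)/3,310+(y-300)/3] for x,y in a]
print("side corners z22",atz(q,g([(450,392),(538,461),(452,527),(362,465)]),22).round(1))
c1,d1=ray(p,f([(438,149)])); c2,d2=ray(q,g([(450,437)]))
A=np.c_[d1[0],-d2[0]]; t=np.linalg.lstsq(A,c2-c1,rcond=None)[0]; print(c1+d1[0]*t[0],c2+d2[0]*t[1])
print(atz(q,g([(450,461)]),22), atz(q,g([(450,433)]),43),atz(p,f([(438,149)]),43))
cv2.imwrite("pics/a.png",np.hstack([cv2.resize(x["color"][160:340,200:400],(400,360)) for x in (p,q)]))
E
```

```text
t: 2.8
eef_pos: [492.9, 73.5, 178.7]
tcp_rot: [-1.437, -2.79, 0.004]
ft_force: [1.3, 0.7, -0.3]
gripper_width: 1.001
grasp_force: 0.0
[492.92303089  73.53069547 178.73486098] tool y yaw 0.6196247366420665 [ 3.46503313e-02 -8.41788382e-03  1.57391926e+00 -5.84912504e-04
  1.58031576e+00 -5.84975191e-01] [ 1.30601524  0.7245739  -0.33903334]
top corners z22 [[504.6 336.   22. ]
 [466.7 258.9  22. ]
 [388.2 296.3  22. ]
 [426.2 379.8  22. ]]
side corners z22 [[466.5 268.1  22. ]
 [387.6 313.2  22. ]
 [427.9 382.9  22. ]
 [504.3 350.   22. ]]
[446.41011646 323.02856254  39.11198164] [448.00913208 323.32472975  39.35043729]
[[446.51596683 329.77724387  22.        ]] [[448.02047763 322.90158888  43.        ]] [[446.00796311 322.06940685  43.        ]]
```

View pics/a.png

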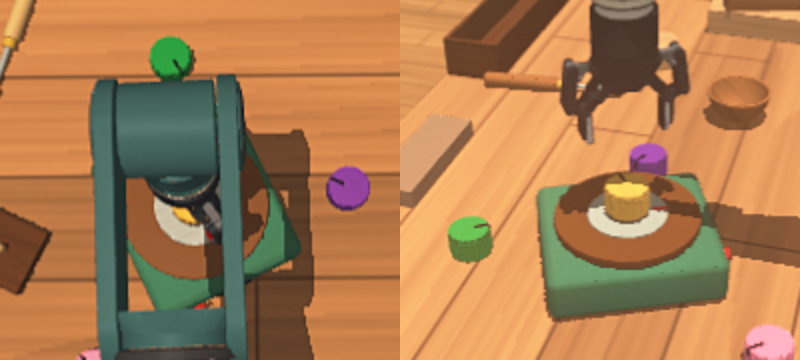

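The gripper is above the nut and roughly centred, and the nut's top is in view below the fingers. I'm descending and closing partway.

```bash
python3 -m handwheel '0.001 -0.0005 -0.03 0 0;0.001 -0.0005 -0.055 0 0;0.001 -0.0005 -0.075 0 0.1;0.001 -0.0005 -0.087 0 0.2;0.001 -0.0005 -0.094 0 0.28;0.001 -0.0005 -0.094 0 0.3;0.001 -0.0005 -0.094 0 0.3;0.001 -0.0005 -0.094 0 0.3' 20
python3 - <<'E'
from m import *
s=sense(); print(s["eef_pos"],s["ft_force"],s["grasp_force"])
q=viewer.snapshot("side"); o=[x for x in outline_of(q,"nut") if abs(x["position"][0]-315)<30]
for x in o[:1]:
    P,_=cloud(q,x["mask"]); t=P[P[:,2]>117]; print(t.mean(0),circ(P[(P[:,2]<112)]) )
cv2.imwrite("pics/b.png",cv2.resize(q["color"][190:320,240:400],(640,520),interpolation=2))
E
```

```text
t: 3.57
eef_pos: [496.3, 72.4, 88.3]
tcp_rot: [1.44, 2.789, 0.003]
ft_force: [-0.4, -0.1, -0.3]
gripper_width: 0.7
grasp_force: 0.0
[496.2929183   72.36441264  88.31158458] [-0.44217553 -0.06995805 -0.31458077] 0.0
[493.10305502  77.92328288 122.42113139] [508.0850659   47.04939676  54.09993515]
```

View pics/b.png

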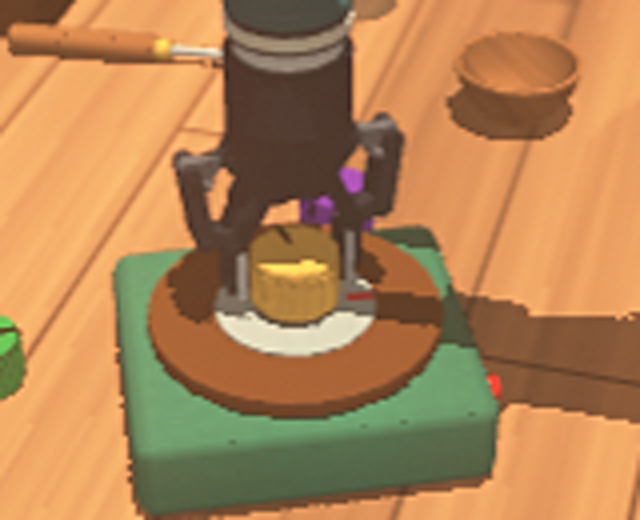

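The nut sits between the pads, its edges at about x 250 and 340 in the crop against pads at 247 and 346, so it is roughly centred. I'll close gently and watch the forces.

```bash
python3 -m handwheel '-0.001 0.0005 0 0 0.32;-0.001 0.0005 -0.001 0 0.33;-0.001 0.0005 -0.001 0 0.34' 20; python3 -m handwheel '0 0 0 0 0.35;0 0 0 0 0.355'; python3 -m handwheel '0 0 0 0 0.36;0 0 0 0 0.365';python3 -m handwheel '0 0 0 0 0.37;0 0 0 0 0.375'
```

```text
t: 3.92
eef_pos: [494.0, 73.2, 85.5]
tcp_rot: [1.44, 2.792, 0.0]
ft_force: [-0.5, 1.0, 0.1]
gripper_width: 0.658
grasp_force: 0.0
t: 4.08
eef_pos: [493.9, 73.2, 85.3]
tcp_rot: [-1.44, -2.792, -0.0]
ft_force: [0.0, 0.0, 0.2]
gripper_width: 0.646
grasp_force: 0.0
t: 4.25
eef_pos: [494.1, 73.2, 85.5]
tcp_rot: [1.44, 2.792, 0.001]
ft_force: [0.5, 0.8, 0.3]
gripper_width: 0.637
grasp_force: 8.2
t: 4.42
eef_pos: [494.1, 73.2, 85.5]
tcp_rot: [1.44, 2.792, 0.001]
ft_force: [0.0, 0.7, 1.6]
gripper_width: 0.632
grasp_force: 21.1
```

```bash
python3 -m handwheel '0 0 0 -0.05 0.4;0 0 0 -0.1 0.4;0 0 0 -0.15 0.4;0 0 0 -0.15 0.4' ; python3 -m handwheel '0 0 0 -0.05 0.4;0 0 0 -0.1 0.4;0 0 0 -0.15 0.4;0 0 0 -0.15 0.4'; python3 -c "
from m import *
print(sense()['ft_force'],sense()['wrist_torque'])"
```

```text
t: 4.75
eef_pos: [494.0, 73.1, 85.5]
tcp_rot: [1.647, 2.675, 0.0]
ft_force: [-0.7, 0.1, 1.1]
gripper_width: 0.634
grasp_force: 20.8
t: 5.08
eef_pos: [494.0, 73.0, 85.5]
tcp_rot: [1.841, 2.545, -0.0]
ft_force: [-0.0, -0.4, 1.2]
gripper_width: 0.633
grasp_force: 20.8
[-0.03911917 -0.43670392  1.16965391] [ 0.00371044  0.06434633 -0.14183191]
```

```bash
for i in 1; do :; done; python3 -m handwheel '0 0 0.0002 -0.05 0.4;0 0 0.0003 -0.1 0.4;0 0 0.0003 -0.1 0.4' ; python3 -m handwheel '0 0 0.0002 -0.05 0.4;0 0 0.0003 -0.1 0.4;0 0 0.0003 -0.1 0.4'; python3 -c "
from m import *
print(sense()['ft_force'],sense()['wrist_torque'])"
```

```text
t: 5.33
eef_pos: [493.9, 73.0, 85.5]
tcp_rot: [1.965, 2.451, -0.0]
ft_force: [-0.3, -0.7, 0.2]
gripper_width: 0.633
grasp_force: 20.9
t: 5.58
eef_pos: [493.8, 73.0, 85.6]
tcp_rot: [-2.085, -2.35, 0.001]
ft_force: [0.7, -0.5, -0.8]
gripper_width: 0.633
grasp_force: 21.1
[ 0.73967795 -0.4988641  -0.81479887] [-0.0174261   0.0551442  -0.17233031]
```

```bash
python3 -m handwheel '0 0 0 -0.05 0.4;0 0 0 -0.1 0.4;0 0 0 -0.1 0.4' ; python3 -m handwheel '0 0 0 -0.05 0.4;0 0 0 -0.1 0.4;0 0 0 -0.1 0.4'; python3 -c "
from m import *
print(sense()['ft_force'],sense()['wrist_torque'])"
```

```text
t: 5.83
eef_pos: [493.9, 73.0, 85.9]
tcp_rot: [2.199, 2.243, -0.0]
ft_force: [-0.4, -0.6, 0.6]
gripper_width: 0.634
grasp_force: 21.1
t: 6.08
eef_pos: [494.1, 73.0, 86.3]
tcp_rot: [2.308, 2.131, 0.0]
ft_force: [-0.9, -0.4, 1.5]
gripper_width: 0.637
grasp_force: 21.3
[-0.88657894 -0.35190951  1.48674313] [-0.04389937  0.14351299 -0.12162021]
```

```bash
python3 -m handwheel '0 0 0.0003 -0.05 0.4;0 0 0.0006 -0.1 0.4;0 0 0.0006 -0.1 0.4' ; python3 -m handwheel '0 0 0.0003 -0.05 0.4;0 0 0.0006 -0.1 0.4;0 0 0.0006 -0.1 0.4'; python3 -c "
from m import *
print(sense()['ft_force'],sense()['wrist_torque'])"
```

```text
t: 6.33
eef_pos: [494.1, 73.0, 86.9]
tcp_rot: [2.412, 2.013, 0.0]
ft_force: [-0.2, -1.5, 1.8]
gripper_width: 0.633
grasp_force: 21.3
t: 6.58
eef_pos: [494.1, 73.0, 87.5]
tcp_rot: [2.509, 1.89, 0.0]
ft_force: [0.1, 0.2, 2.9]
gripper_width: 0.634
grasp_force: 21.4
[0.11384352 0.19601509 2.92445061] [-0.07135438  0.14993173 -0.13173666]
```

```bash
python3 -m handwheel '0 0 0.0006 -0.05 0.4;0 0 0.0011 -0.1 0.4;0 0 0.0011 -0.1 0.4' ; python3 -m handwheel '0 0 0.0005 -0.05 0.4;0 0 0.001 -0.1 0.4;0 0 0.001 -0.1 0.4'; python3 -c "
from m import *
print(sense()['ft_force'],sense()['wrist_torque'])"
```

```text
t: 6.83
eef_pos: [494.1, 73.0, 88.2]
tcp_rot: [2.6, 1.762, 0.0]
ft_force: [0.5, 0.4, 2.1]
gripper_width: 0.632
grasp_force: 21.2
t: 7.08
eef_pos: [494.0, 73.1, 89.0]
tcp_rot: [2.685, 1.63, 0.0]
ft_force: [1.4, -0.7, 0.2]
gripper_width: 0.634
grasp_force: 21.2
[ 1.36673808 -0.68499897  0.23828005] [-0.05202338 -0.05584726 -0.07647221]
```

```bash
python3 -m handwheel '0 0 0.0003 -0.05 0.4;0 0 0.0007 -0.1 0.4;0 0 0.0007 -0.1 0.4' ; python3 -m handwheel '0 0 0.0004 -0.05 0.4;0 0 0.0008 -0.1 0.4;0 0 0.0008 -0.1 0.4'; python3 -c "
from m import *
print(sense()['ft_force'],sense()['wrist_torque'])"
```

```text
t: 7.33
eef_pos: [494.0, 73.1, 89.7]
tcp_rot: [-2.764, -1.494, -0.0]
ft_force: [-0.8, -0.1, 1.1]
gripper_width: 0.635
grasp_force: 21.2
t: 7.58
eef_pos: [493.9, 73.1, 90.5]
tcp_rot: [-2.835, -1.354, 0.0]
ft_force: [0.2, -0.7, 0.4]
gripper_width: 0.63
grasp_force: 21.2
[ 0.23443568 -0.70674878  0.36522653] [-0.10025803 -0.03687377 -0.05039542]
```

```bash
python3 -m handwheel '0 0 0.0004 -0.05 0.4;0 0 0.0009 -0.1 0.4;0 0 0.0009 -0.1 0.4' ; python3 -m handwheel '0 0 0.0005 -0.05 0.4;0 0 0.001 -0.1 0.4;0 0 0.001 -0.1 0.4'; python3 - <<'E'
from m import *
s=sense(); R=Ro.from_rotvec(s["tcp_rot"]).as_matrix(); print(s['ft_force'],"turned",np.arctan2(R[1,1],R[0,1])-0.6196)
q=viewer.snapshot("side")
cv2.imwrite("pics/d.png",cv2.resize(q["color"][210:300,250:370],(780,585),interpolation=2))
E
```

```text
t: 7.83
eef_pos: [493.8, 73.1, 91.3]
tcp_rot: [-2.899, -1.211, 0.0]
ft_force: [1.0, 0.5, -0.9]
gripper_width: 0.629
grasp_force: 21.2
t: 8.08
eef_pos: [493.7, 73.1, 92.2]
tcp_rot: [-2.956, -1.065, 0.001]
ft_force: [0.2, 0.1, -1.8]
gripper_width: 0.634
grasp_force: 21.4
[ 0.17933349  0.08402748 -1.75274588] turned -1.498898087283501
```

View pics/d.png

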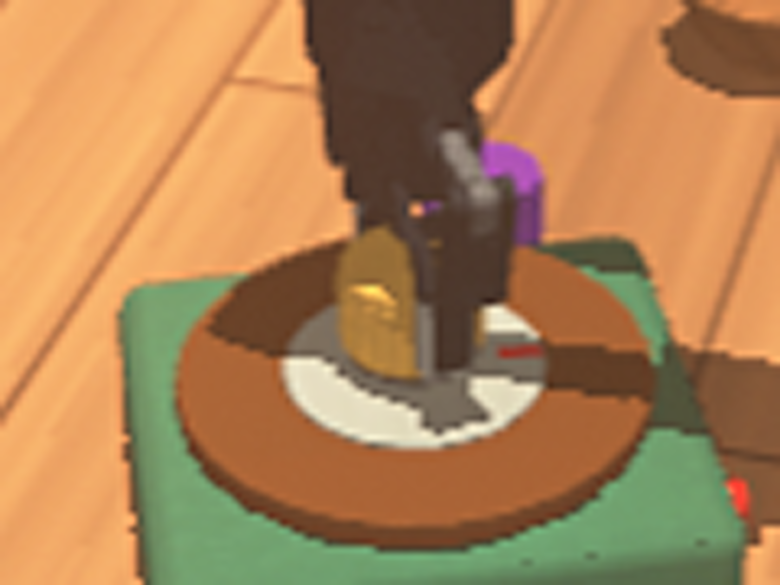

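The finger hides the mark, but the nut has visibly risen. I'm continuing in smaller steps.

```bash
python3 -m handwheel '0 0 0.0001 -0.03 0.4;0 0 0.0003 -0.06 0.4;0 0 0.0003 -0.06 0.4' ; python3 -m handwheel '0 0 0.0001 -0.03 0.4;0 0 0.0003 -0.06 0.4;0 0 0.0003 -0.06 0.4'; python3 -m handwheel '0 0 0.0001 -0.03 0.4;0 0 0.0003 -0.06 0.4;0 0 0.0003 -0.06 0.4';python3 - <<'E'
from m import *
s=sense(); R=Ro.from_rotvec(s["tcp_rot"]).as_matrix(); print(s['ft_force'],"turned",np.arctan2(R[1,1],R[0,1])-0.6196,s["wrist_torque"])
E
```

```text
t: 8.38
eef_pos: [493.7, 73.1, 92.6]
tcp_rot: [-2.986, -0.975, 0.001]
ft_force: [-0.5, 0.7, -1.3]
gripper_width: 0.634
grasp_force: 21.4
t: 8.63
eef_pos: [493.8, 73.1, 93.0]
tcp_rot: [-3.014, -0.885, 0.001]
ft_force: [0.1, -0.0, -1.6]
gripper_width: 0.634
grasp_force: 21.4
t: 8.88
eef_pos: [493.8, 73.1, 93.4]
tcp_rot: [-3.04, -0.794, 0.001]
ft_force: [0.9, 0.4, -1.9]
gripper_width: 0.634
grasp_force: 21.4
[ 0.87554476  0.44465629 -1.9482114 ] turned -1.6795770761381354 [-0.05901007 -0.02742491 -0.0782454 ]
```

```bash
python3 -m handwheel '0 0 0.0002 -0.03 0.4;0 0 0.0003 -0.05 0.4;0 0 0.0003 -0.05 0.4;0 0 0.0003 -0.05 0.4' ; python3 -m handwheel '0 0 0.0005 0 0.4;0 0 0.001 0 0.4;0 0 0.001 0 0.4;0 0 0.001 0 0.4'
```

```text
t: 9.22
eef_pos: [493.9, 73.1, 93.8]
tcp_rot: [-3.059, -0.716, 0.0]
ft_force: [0.7, 0.2, -2.2]
gripper_width: 0.632
grasp_force: 21.4
t: 9.55
eef_pos: [493.8, 73.1, 94.4]
tcp_rot: [-3.059, -0.715, 0.001]
ft_force: [1.4, 0.1, -3.3]
gripper_width: 0.635
grasp_force: 22.1
```

```bash
python3 - <<'E'
from m import *
q=viewer.snapshot("side");p=viewer.snapshot("top")
cv2.imwrite("pics/e.png",np.hstack([cv2.resize(x["color"][a-45:a+45,b-45:b+45],(400,400),interpolation=2) for x,a,b in((q,253,315),(p,260,298))]))
E
```

```text
(no output)
```

View pics/e.png

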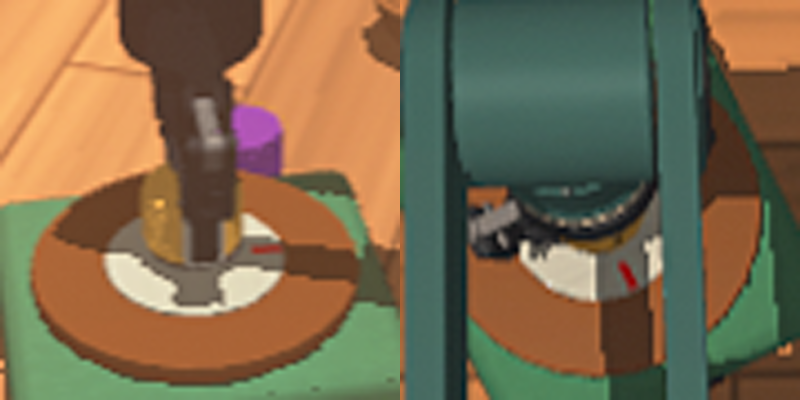

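```bash
python3 - <<'E'
from m import *
for n,c,b in (("top",(297,261),1),("side",(314,257),1)):
    p=viewer.snapshot(n); im=cv2.imread(f"pics/{n}0.png")
    uv0=None
    g=im.max(2).astype(float)
    # sample nut-top polar ring via projection
    R=np.array(p["rvec"],float);t=np.array(p["tvec"],float)
    for cen in ((494,73),(493,73),(495,73.5)):
        th=np.arange(-np.pi,np.pi,0.02); A=np.zeros(len(th))
        for r in np.arange(9,22,1.):
            W=np.c_[cen[0]+r*np.cos(th),cen[1]+r*np.sin(th),0*th+121.]
            q=cv2.projectPoints(W,R,t,K(p),np.array(p["distortion"],float))[0].reshape(-1,1,2).astype(np.float32)
            A+=cv2.remap(g.astype(np.float32),q[...,0],q[...,1],1).ravel()
        B=[];im2=im.astype(np.float32); rd=(im2[...,2]-im2[...,1])
        for r in np.arange(36,46,1.):
            W=np.c_[cen[0]+r*np.cos(th),cen[1]+r*np.sin(th),0*th+80.]
            q=cv2.projectPoints(W,R,t,K(p),np.array(p["distortion"],float))[0].reshape(-1,1,2).astype(np.float32)
            B.append(cv2.remap(rd,q[...,0],q[...,1],1).ravel())
        B=np.sum(B,0); w=np.clip(np.median(A)-A-0.3*(np.median(A)-A.min()),0,None); k=np.abs(th-th[w.argmax()])<0.5; w=w*k
        v=np.clip(B-B.max()*.5,0,None)*(np.abs(th-th[B.argmax()])<.5)
        a=(w*th).sum()/w.sum(); r_=(v*th).sum()/v.sum(); print(n,cen,"black",a.round(3),"red",r_.round(3),"diff",(a-r_)%(2*np.pi))
E
```

```text
top (494, 73) black -0.888 red -2.683 diff 1.7943300534639173
top (493, 73) black -0.837 red -2.671 diff 1.8344083340182102
top (495, 73.5) black -0.963 red -2.683 diff 1.7207607514689598
side (494, 73) black -0.842 red -2.645 diff 1.803211402678421
side (493, 73) black -0.796 red -2.635 diff 1.8390341577594764
side (495, 73.5) black -0.91 red -2.645 diff 1.7342334477912908
```

```bash
python3 -m handwheel '0 0 0 -0.03 0.4;0 0 0 -0.06 0.4;0 0 0 -0.06 0.4;0 0 0 -0.06 0.4' ; python3 -c "
from m import *
print(sense()['ft_force'],sense()['wrist_torque'])"
```

```text
t: 10.08
eef_pos: [493.6, 73.0, 94.8]
tcp_rot: [3.079, 0.623, -0.001]
ft_force: [0.2, -0.2, -3.5]
gripper_width: 0.632
grasp_force: 22.2
[ 0.17954519 -0.24418574 -3.49292818] [-0.04888779  0.05091496 -0.03431854]
```

```bash
python3 -m handwheel '0 0 0.0005 0 0.4;0 0 0.001 0 0.4;0 0 0.001 0 0.4;0 0 0.001 0 0.4' ; python3 -c "
from m import *
print(sense()['ft_force'],sense()['wrist_torque'])"
```

```text
t: 10.42
eef_pos: [493.7, 73.1, 95.7]
tcp_rot: [3.079, 0.623, -0.001]
ft_force: [-1.9, 0.1, -3.3]
gripper_width: 0.631
grasp_force: 22.2
[-1.92294603  0.05421191 -3.28871479] [-0.0597115   0.19766737 -0.02893811]
```

```bash
python3 -m handwheel '0 0 0.001 0 0.4;0 0 0.002 0 0.4;0 0 0.002 0 0.4;0 0 0.002 0 0.4' ; python3 -c "
from m import *
print(sense()['ft_force'],sense()['wrist_torque'])"
```

```text
t: 10.75
eef_pos: [493.7, 73.0, 98.1]
tcp_rot: [3.079, 0.622, -0.001]
ft_force: [-2.7, -0.6, -2.4]
gripper_width: 0.633
grasp_force: 22.2
[-2.67460604 -0.61198575 -2.38634608] [-0.13371269  0.44484696 -0.01923125]
```

```bash
python3 -m handwheel '-0.0005 0 0.001 0 0.4;-0.0007 0 0.002 0 0.4;-0.0007 0 0.003 0 0.4;-0.0007 0 0.004 0 0.4;-0.0007 0 0.004 0 0.4' 30; python3 -c "
from m import *
print(sense()['ft_force'],sense()['wrist_torque'])"
```

```text
t: 11.17
eef_pos: [494.0, 73.2, 102.6]
tcp_rot: [3.079, 0.622, 0.003]
ft_force: [0.4, 0.3, -1.5]
gripper_width: 0.633
grasp_force: 32.6
[ 0.3912672   0.26302716 -1.53114242] [ 0.03092274 -0.06658445 -0.00605569]
```

```bash
python3 -m handwheel '0 0 0.003 0 0.4;0 0 0.006 0 0.4;0 0 0.009 0 0.4;0 0 0.012 0 0.4;0 0 0.018 0 0.4;0 0 0.03 0 0.4;0 0 0.045 0 0.4;0 0 0.06 0 0.4;0 0 0.06 0 0.4;0 0 0.06 0 0.4;0 0 0.06 0 0.4' 40; python3 - <<'E'
from m import *
s=sense(); print(s['ft_force'],s['eef_pos'],s["joint_pos"])
q=viewer.snapshot("side")
cv2.imwrite("pics/f.png",cv2.resize(q["color"][180:310,240:400],(640,520),interpolation=2))
E
```

```text
t: 12.08
eef_pos: [493.0, 73.1, 161.6]
tcp_rot: [3.079, 0.622, -0.001]
ft_force: [-0.0, -0.3, -2.4]
gripper_width: 0.63
grasp_force: 43.9
[-0.01102802 -0.32765511 -2.43940998] [493.00625771  73.09650324 161.56670101] [ 3.34337277e-02 -2.97154726e-03  1.60293201e+00 -7.48874713e-05
  1.54207140e+00  1.20542444e+00]
```

View pics/f.png

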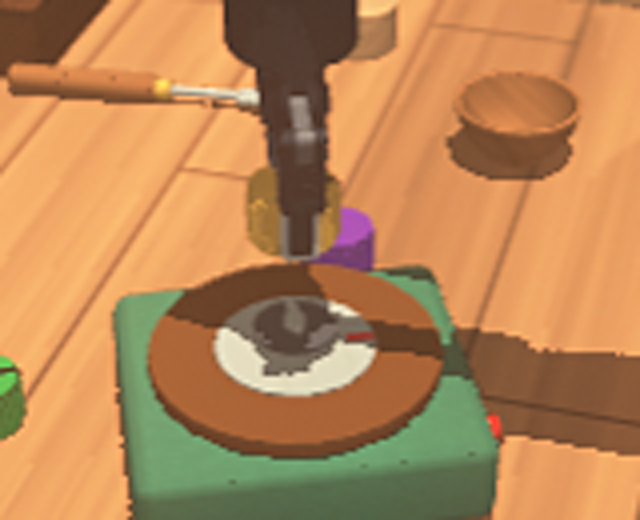

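The nut is off the spindle and held upright, at crop (295,210). I'm carrying it to the peg.

```bash
python3 -m handwheel '-0.003 0.02 0 0.1 0.4;-0.008 0.045 0 0.2 0.4;-0.014 0.075 0 0.32 0.4;-0.02 0.108 0 0.44 0.4;-0.026 0.14 0 0.56 0.4;-0.031 0.17 0 0.68 0.4;-0.037 0.2 0 0.8 0.4;-0.041 0.225 0 0.92 0.4;-0.044 0.242 0 1 0.4;-0.0455 0.25 -0.01 1 0.4;-0.0455 0.25 -0.03 1 0.4;-0.0455 0.25 -0.05 1 0.4;-0.0455 0.25 -0.06 1 0.4;-0.0455 0.25 -0.065 1 0.4;-0.0455 0.25 -0.065 1 0.4;-0.0455 0.25 -0.065 1 0.4;-0.0455 0.25 -0.065 1 0.4'; python3 - <<'E'
from m import *
s=sense(); print(s['ft_force'],s['eef_pos'],s["joint_pos"])
ims=[]
for n,a,b in (("side",340,301),("top",278,203)):
    p=viewer.snapshot(n); ims.append(cv2.resize(p["color"][a-50:a+50,b-50:b+50],(400,400),interpolation=2))
    for o in outline_of(p,"nut")[:4]:
        if np.hypot(o["position"][0]-b,o["position"][1]-a)<60:
            P,_=cloud(p,o["mask"]); print(n,o["conf"],o["position"],P.mean(0),P.min(0),P.max(0))
    f=lambda x,y,z:cv2.projectPoints(np.array([[x,y,z]],float),np.array(p["rvec"],float),np.array(p["tvec"],float),K(p),np.array(p["distortion"],float))[0].ravel()
    for z in (22,44,95,131): print(n,z,(f(447.5,323,z)-[b-50,a-50])*4)
cv2.imwrite("pics/g.png",np.hstack(ims))
E
```

```text
t: 13.55
eef_pos: [448.7, 323.2, 98.1]
tcp_rot: [2.405, 2.021, 0.004]
ft_force: [-1.1, -0.3, -2.2]
gripper_width: 0.625
grasp_force: 43.8
[-1.11918136 -0.30628519 -2.19897162] [448.69391901 323.21210478  98.14568391] [ 5.21783693e-01  1.55982518e-01  1.56261441e+00 -1.19961827e-04
  1.42049983e+00  6.94787735e-01]
side 0.68 [298.5, 327.6] [448.92824255 336.77557683 127.64789515] [425.95499444 300.18161038 100.04563419] [474.95998858 353.25131417 137.28154089]
side 22 [202.19938224 284.57208309]
side 44 [200.8343181  256.38373163]
side 95 [197.53125477 187.73155285]
side 131 [195.07667492 136.30551932]
top 0.52 [199.8, 279.1] [452.81523737 298.93732767 128.31840786] [408.0759821  233.01635775  19.48137337] [480.87709038 322.90755876 405.99020387]
top 22 [190.55311552 223.67666503]
top 44 [182.22490058 220.16462078]
top 95 [161.76928503 211.53583386]
top 131 [146.27495121 204.99743149]
```

View pics/g.png

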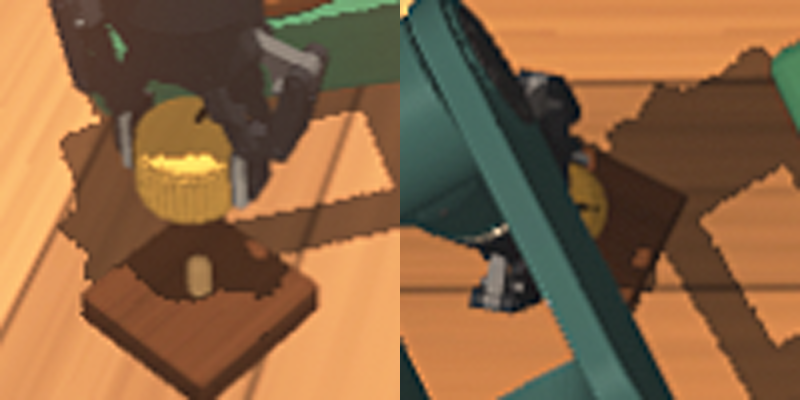

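The side view shows the nut above the peg (peg top at crop (200,256)), with the nut centred near column 184, slightly towards +x. I'll fit both from the same view.

```bash
cat > fit.py <<'E'
from m import *
def fit():
    p=viewer.snapshot("side"); H=hsv(p); yy,xx=np.mgrid[:480,:640]
    s=sense(); print("eef",s["eef_pos"].round(1),"ft",s["ft_force"].round(1))
    rv,tv,D=[np.array(p[k],float) for k in("rvec","tvec","distortion")]
    P,uv=cloud(p,(np.hypot(xx-301,yy-340)<60))
    h=H[uv[:,1],uv[:,0]]
    def cyl(Q,r,x0):
        f=lambda q:np.hypot(Q[:,0]-q[0],Q[:,1]-q[1])-r
        return least_squares(f,x0,loss="soft_l1",f_scale=1).x
    yel=(h[:,0]>17)&(h[:,0]<32)&(h[:,1]>140)&(np.hypot(P[:,0]-448,P[:,1]-323)<45)&(P[:,2]>55 if s["eef_pos"][2]>60 else P[:,2]>24)
    Q=P[yel]; zt=np.percentile(Q[:,2],97); b=Q[(Q[:,2]<zt-6)]
    print("nut n",len(b),"zrange",Q[:,2].min(),zt,"axis",cyl(b,27,[448,323]))
    w=uv[yel]; d=w[P[yel][:,2]<zt-6]
    body=[(r,d[d[:,1]==r,0].min(),d[d[:,1]==r,0].max()) for r in np.unique(d[:,1])]; print(body[::3])
    # silhouettes predicted for unit axis at 448,323
    th=np.arange(0,6.28,.05); 
    for x in (446,449,452):
        q=cv2.projectPoints(np.c_[x+27*np.cos(th),323+27*np.sin(th),0*th+zt-18],rv,tv,K(p),D)[0].reshape(-1,2); print(x,q.min(0),q.max(0))
    g=(P[:,2]>27)&(P[:,2]<48)&(np.hypot(P[:,0]-448,P[:,1]-326)<14)
    if s["eef_pos"][2]>70:
        b=P[g&(P[:,2]<42)]; print("peg n",len(b),cyl(b,6,[447,323]),uv[g].mean(0))
        for x in (445,448,451): print(x,cv2.projectPoints(np.array([[x,323,38.]]),rv,tv,K(p),D)[0].ravel())
E
python3 -c "
from fit import *
fit();fit()"
```

```text
eef [448.2 323.3  97.7] ft [ 0.2  0.9 -2.2]
nut n 121 zrange 101.97727610345282 135.99409219325267 axis [449.77295895 324.57883919]
[(np.int64(329), np.int64(285), np.int64(285)), (np.int64(334), np.int64(286), np.int64(306)), (np.int64(337), np.int64(289), np.int64(307)), (np.int64(340), np.int64(290), np.int64(307)), (np.int64(343), np.int64(291), np.int64(306))]
446 [287.00953408 319.28835208] [314.41505048 339.07839825]
449 [285.57290952 319.00420714] [312.95809171 338.76419093]
452 [284.13871148 318.72034309] [311.50341488 338.45026913]
peg n 29 [448.27797689 324.9821859 ] [300.64583333 357.91666667]
445 [302.44742223 356.29081325]
448 [301.07371424 355.98802721]
451 [299.70209475 355.68546183]
eef [448.1 323.2  97.5] ft [-0.6  0.4 -2.1]
nut n 121 zrange 101.13558530260832 135.70085954154115 axis [449.60242918 324.80668687]
[(np.int64(331), np.int64(287), np.int64(287)), (np.int64(334), np.int64(286), np.int64(306)), (np.int64(337), np.int64(286), np.int64(307)), (np.int64(340), np.int64(288), np.int64(307)), (np.int64(343), np.int64(292), np.int64(306))]
446 [287.01714367 319.39318755] [314.41722366 339.18430079]
449 [285.58079599 319.10901823] [312.96055108 338.87007533]
452 [284.14687374 318.82512958] [311.50615943 338.55613511]
peg n 33 [448.48877313 324.98381582] [300.77083333 358.02083333]
445 [302.44742223 356.29081325]
448 [301.07371424 355.98802721]
451 [299.70209475 355.68546183]
```

```bash
python3 -m handwheel '-0.0012 0.0002 -0.01 0 0.4;-0.0012 0.0002 -0.03 0 0.4;-0.0012 0.0002 -0.042 0 0.4;-0.0012 0.0002 -0.048 0 0.4;-0.0012 0.0002 -0.048 0 0.4;-0.0012 0.0002 -0.048 0 0.4'; python3 -m handwheel '0 0 -0.005 0 0.4;0 0 -0.01 0 0.4;0 0 -0.012 0 0.4;0 0 -0.012 0 0.4'; python3 -m handwheel '0 0 -0.005 0 0.4;0 0 -0.01 0 0.4;0 0 -0.01 0 0.4;0 0 -0.01 0 0.4'
```

```text
t: 14.35
eef_pos: [446.3, 323.2, 48.3]
tcp_rot: [-2.404, -2.022, 0.002]
ft_force: [0.3, -0.2, -2.7]
gripper_width: 0.627
grasp_force: 43.8
t: 14.68
eef_pos: [446.2, 323.1, 36.3]
tcp_rot: [-2.404, -2.022, 0.002]
ft_force: [-0.3, -0.5, -2.6]
gripper_width: 0.629
grasp_force: 43.9
t: 15.02
eef_pos: [446.2, 323.0, 26.2]
tcp_rot: [-2.404, -2.022, 0.002]
ft_force: [-0.3, -0.4, -1.7]
gripper_width: 0.63
grasp_force: 43.9
```

Clean entry with no side force. I'll step down until contact.

```bash
python3 -m handwheel '0 0 -0.002 0 0.4;0 0 -0.003 0 0.4;0 0 -0.003 0 0.4'; python3 -m handwheel '0 0 -0.0007 0 0.4;0 0 -0.0014 0 0.4;0 0 -0.0014 0 0.4';python3 -m handwheel '0 0 -0.0005 0 0.4;0 0 -0.001 0 0.4;0 0 -0.001 0 0.4'; python3 -c "
from fit import *
fit()"
```

```text
t: 15.27
eef_pos: [446.5, 323.2, 23.6]
tcp_rot: [2.404, 2.022, -0.0]
ft_force: [-0.5, -0.1, -1.9]
gripper_width: 0.627
grasp_force: 43.9
t: 15.52
eef_pos: [446.7, 323.4, 22.7]
tcp_rot: [2.404, 2.022, 0.001]
ft_force: [-0.5, -1.3, -1.0]
gripper_width: 0.631
grasp_force: 44.0
t: 15.77
eef_pos: [446.7, 323.4, 22.6]
tcp_rot: [2.404, 2.022, 0.001]
ft_force: [-1.5, -1.5, 5.2]
gripper_width: 0.631
grasp_force: 44.5
eef [446.7 323.4  22.6] ft [-3.3 -1.   5.9]
nut n 162 zrange 24.82454728539551 61.796980274731055 axis [448.46470098 324.06813821]
[(np.int64(355), np.int64(288), np.int64(288)), (np.int64(358), np.int64(288), np.int64(309)), (np.int64(361), np.int64(293), np.int64(308)), (np.int64(364), np.int64(289), np.int64(309)), (np.int64(367), np.int64(291), np.int64(309)), (np.int64(370), np.int64(297), np.int64(304))]
446 [288.85391125 344.55508716] [314.94051714 364.52166501]
449 [287.48456513 344.26630377] [313.55302617 364.20448381]
452 [286.11739041 343.97774684] [312.16757956 363.88752568]
```

Contact: the nut is seated. I'll release gradually, back off straight up, and check.

```bash
python3 -m handwheel '0 0 0.0008 0 0.36;0 0 0.0008 0 0.34;0 0 0.0008 0 0.3;0 0 0.0008 0 0.25;0 0 0.0008 0 0.2;0 0 0.0008 0 0.2;0 0 0.02 0 0.2;0 0 0.05 0 0.1;0 0 0.09 0 0;0 0 0.12 0 0;-0.04 -0.04 0.14 0 0;-0.08 -0.08 0.14 0 0;-0.1 -0.12 0.14 0 0;-0.1 -0.12 0.14 0 0;-0.1 -0.12 0.14 0 0'; python3 - <<'E'
from m import *
p=viewer.snapshot("side")
yy,xx=np.mgrid[:480,:640]; P,uv=cloud(p,np.hypot(xx-301,yy-355)<40); k=np.hypot(P[:,0]-448,P[:,1]-323)<26
t=P[k&(P[:,2]>52)]; print("top z",np.percentile(t[:,2],[5,50,95])); A=np.c_[t[:,:2]-t[:,:2].mean(0),np.ones(len(t))]; f=t[:,2]<64; print(np.linalg.lstsq(A[f],t[f][:,2],rcond=None)[0])
cv2.imwrite("pics/i.png",cv2.resize(p["color"][180:440,180:440],(600,600),interpolation=2))
E
```

```text
t: 17.07
eef_pos: [343.1, 199.8, 161.2]
tcp_rot: [2.405, 2.019, -0.004]
ft_force: [0.5, 0.2, 0.1]
gripper_width: 0.999
grasp_force: 0.0
top z [57.29947825 59.44757503 61.62866668]
[-1.30937622e-03  3.68776654e-02  5.94541308e+01]
```

View pics/i.png

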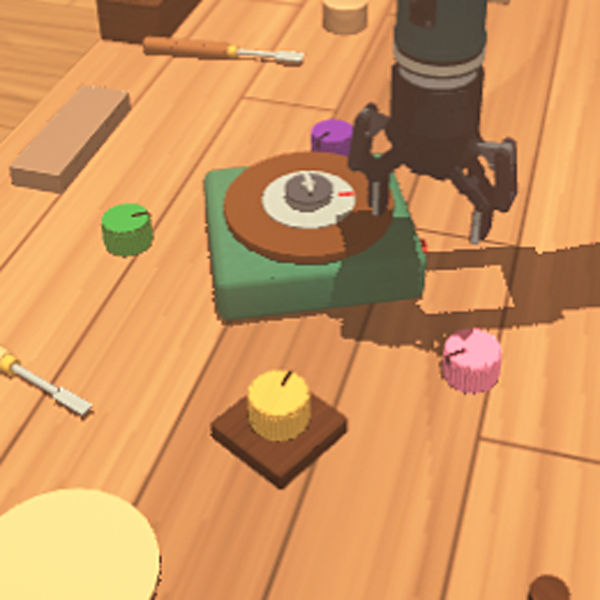

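The nut stands level on the block at (280,405), fully down. The gripper is clear and the bystanders in view (both gouges, dish, lid box) look undisturbed; the bowl is out of frame here.

```bash
python3 -c "
from h import *
print(workorder.hand_in())"
```

```text
the job is handed in; nothing more can be done
None
```

The nut is unscrewed, lifted off and parked upright and released on the peg, fully down by the last camera check. The job is handed in at about 17 s of the 59 s allowed, with no verdict returned.

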